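Gauge the wear of a flask's wedge channel

ROBOT

A 7-joint arm with a two-finger parallel gripper is mounted at the origin on the work surface. World frame = base frame: x ahead of the robot, y to its left, z up, the work surface at z = 0. Lengths are in m, angles in rad, forces in N, time in s.
With the tool pointing down it reaches from about 0.4 to 0.85 m from the base axis. Payload 10.4 kg.
Tool frame: the origin (TCP) lies midway between the tips of the shut fingers; the grasp point (between the pads) lies 19 mm behind it; z points along the fingers, y is the line along which they close (so a half turn about z gives the same grasp; the last joint's range is limited). The gripper opens to 87 mm and grips with 3 to 60 N. Pads are 19 mm wide; open, the fingers measure 117 mm over their backs; the gripper's body (75 mm by 190 mm) begins 51 mm behind the grasp point.
Start: joints at [-1.364, 0.332, -0.065, 1.46, 0.022, 1.35, -0.088], TCP at [0.142, 0.609, 0.192] pointing down, gripper open.
Joint ranges: [-2.6, 2.6], [-0.5, 2.12], [-1.47, 1.34], [0.16, 2.42], [-1.27, 4.41], [0.06, 2.06], [-2.6, 2.6]. Speed limits (rad/s): [2.22, 2.22, 2.79, 2.79, 3.14, 3.14, 3.14].

INTERFACE

Orientations are given as a unit quaternion [x, y, z, w].
In Python, from bench import r gives the robot as it stands.
- The arm moves only by the tool arm_command, never from a script. Its arguments are lists of equal length, an entry for each row: "xyz": the shift along the world's x, y, z in m, a list of three; "rot": the turn, a rotation vector about the world's x, y, z in rad, a list of three. In form: {"xyz": [[tx, ty, tz], ...], "rot": [[ax, ay, az], ...]}. A call has 1 to 20 rows; each row is the pose to reach, as a shift and turn from the pose commanded when the call began; what a row does not reach only later rows make up. A row lasts 1/12 s, in which the tool goes at most 41.7 mm and 7.16 degrees, less where a joint would pass 70% of its speed; a pose out of reach is approached as far as the arm can. A call with a gripper value outside its range is refused whole. "grip" is the opening, from 0 (shut) to 1 (fully open), set as the call begins (left out, the last holds). The fingers move at their own pace and stop on an object; "squeeze" is the grip in N (left out, the last holds). Time passes only in rows, so rows that repeat a pose let the fingers close. It gives the time, the measured TCP pose, the force, the opening and the grip force at its end, in the units of the state.
- r.read_state(): the state, without advancing time (a new reading comes with each control period).
- r.camera(name): name is "side" or "top"; returns the picture (400x640x3 uint8, red, green, blue); there is no depth.
- r.camera_model(name): a dict with "fx", "fy", "cx", "cy" (pixels), "k1" (the pictures are not rectified: a ray, as slopes to the right and down, at radius r is drawn at 1 + k1 r^2 times it, then the intrinsics apply), "T" (4x4, takes a point from camera to world coordinates). Camera axes: x right, y up, looking along -z (the intrinsics and any distortion apply to the point x, -y, -z); pixel columns grow to the right and rows downward; lengths in m; the calibration is good to about 2 mm. A picture is of the moment at which its call begins. camera_model takes no time and is no camera call.
- r.close_job(): hands the job in; it is judged then, once.
Trained networks look in the newest picture that a camera, given by its name, has taken for a name from the list of things; names that differ only in an ending like _2 or _b are one class to them, and where a whole thing is asked for, a point or a joint stands for the part that bears it (a point fixed in the world has none). Each returns a list of dicts, best first, with "conf" (0 to 1); they miss things now and then, are a little off and sometimes report something else, mostly with a low value. They report only what shows in the picture. A call takes as long as a camera call. They do not tell look-alikes from the thing itself.
- r.look_for(label, camera): "at" ([x, y, z] in m, in the coordinates of the camera as it stood for that picture, good to about 4 mm: the middle of the surface that is visible of it).
- r.spot_point(label, camera): "at" ([x, y, z] in m, in the coordinates of the camera as it stood for that picture, good to about 4 mm: a listed point, or the origin of a listed thing).
The state is a dict: "time": time; "joint_positions": joint angles; "joint_vel": joint speeds; "joint_torque": joint torques, N m; "ee_pos": TCP position; "eef_rot": TCP orientation; "ft_force": force on the tool from outside, world axes, zero at the start; "torque": the same for the moment, N m; "width": finger opening in m; "grip_force": force on a finger pad.
Only numpy, scipy, OpenCV 4.12 (cv2) and the standard library are available. Lean on these libraries where they do the work, as an engineer would, in place of code of your own. Each camera call takes 0.05 s, during which the arm holds its last target. There are 200 camera calls.

TASK

Take the sprung depth gauge out of its stand, push its probe into the wedge channel of the aluminium flask until its foot sits flat on the flask, and hold it pressed there for a second (10 to 20 N is plenty; over 35 N is too much), so that its brass marker records the depth. Put the gauge back in its stand, then report the result with the sliding tally: all the way to the left (as the robot sees it) if the channel is deeper than 15 mm, all the way to the right if it is shallower. Do not press the probe home beside the channel, and leave the jar, the rubber bowl and the felt cone where they are.

Things in the scene. Friction and masses are not known exactly. Their poses are not given: they have to be found in the camera images.
- flask: Half of a casting flask, fixed: an aluminium block 110 (x) by 90 (y) mm on a 122 by 102 by 12 mm flange with bolted lugs. Origin: centre of its underside, z up. Its flat top has been skimmed: it lies 45 to 55 mm above the origin, unknown. A channel 10 mm wide, open at both ends, runs along its x axis right across the top at y = 0; the channel's flat floor 33 to 37 mm (so 8 to 22 mm deep).
- gauge_mid (a point): The depth gauge, loose, about 0.28 kg, upright in its stand. This point is the middle of its dark steel body, a block 30 (x) by 26 (y) by 56 mm tall, best gripped across its 26 mm (y) at about this height; the marker's slot is in the +x face. Below the body is the foot, a steel plate 52 (x) by 34 (y) by 8 mm thick; its flat underside is 36 mm below this point.
- gauge_foot (a point): Centre of the underside of the gauge's foot (same axes as the gauge; z up).
- probe_tip (a point): Lowest point of the gauge's round-ended probe, 6 mm thick, which sticks 28 mm straight down from the foot's centre when not pressed. A spring resists it with 2 N at the start of its travel, rising by 0.15 N per mm as it is pushed up into the body (5 N at 20 mm), plus about 0.6 N to move the marker.
- drag_tab (a point): Centre of the brass marker, a tab 14 mm wide and 5 mm tall on the gauge's +x face; 22 mm above the foot's underside at the start (50 mm above the probe's tip). The probe pushes it up and it stays where it was pushed.
- drag (a joint): How far the brass marker has been pushed up its slot, in m, 0 at the start. It keeps the probe's greatest push: with the foot flat on the flask and the probe on the channel's floor it reads 28 mm minus the channel's depth (6 to 20 mm). It does not go back, so pressing the probe on anything else may spoil the reading.
- stand_hole0 (a point): The gauge's stand, fixed: a grey plastic block 75 mm (x) by 60 mm (y) by 45 mm high with an upright through hole 17 mm wide. This point is the centre of the hole's mouth in the top face; z up. Parked, the gauge's foot lies flat on the top with the probe hanging free in the hole.
- flag_top (a point): Top centre of the tally's black grip, a block 28 (x) by 20 (y) by 40 mm high that slides along its own y axis (+y: to the robot's left) on an aluminium track 40 by 140 mm and 14 mm high, fixed to the bench; this point is 54 mm above the bench. It starts near the middle and needs about 2 N to slide.
- flag (a joint): Position of the tally's grip along its track, in m: 0 at the right-hand end, 0.09 at the left-hand (+y) end.
- paste_jar: Bystander, to be left alone: white screw-top jar, 64 mm across, 75 mm tall; origin at the centre of its underside.
- mix_bowl: Bystander, to be left alone: dark rubber bowl, 110 mm across, 50 mm tall; origin at the centre of its underside.
- felt_cone: Bystander, to be left alone: grey felt polishing cone, 40 mm across, 55 mm tall; origin at the centre of its underside.
There are look-alikes about, which are no part of the job. Leave any purple or red look-alike of the part that bears gauge_mid alone.

How it is judged:
On the way, in this order (a step that is already met when the one before it is completed fails the run):
1. the foot sits flat on the flask, probe in the channel, for 0.6 s, the foot itself pressing with over 4 N (besides the spring), and the marker shows this push and no greater one (contact force between gauge and flask between 4 and 35 N and z of gauge_foot in the frame of flask between 0.043 and 0.0565 m and y of gauge_foot in the frame of flask between -0.003 and 0.003 m and x of gauge_foot in the frame of flask between -0.045 and 0.045 m and angle between gauge_foot's own z axis and vertical below 0.05 rad and z of drag_tab in the frame of probe_tip below 0.0525 m and value of joint drag above 0.004 m), for 0.6 s.
2. the gauge is back in its stand, foot flat on the top, and let go (horizontal distance between gauge_foot and stand_hole0 below 0.009 m and z of gauge_foot in the frame of stand_hole0 below 0.002 m and angle between gauge_foot's own z axis and vertical below 0.06 rad and contact force between the fingers and gauge below 0.1 N), for 0.2 s.
3. the tally's grip is at the end that the marker's reading calls for (((value of joint drag below 0.0145 m and value of joint flag above 0.084 m) or (value of joint drag above 0.0115 m and value of joint flag below 0.006 m))), for 0.2 s.
At the end, for the whole second after the job is handed in: The gauge rests in its stand, let go (foot centre within 9 mm of the hole's, flat on the top, upright within 0.06 rad); the tally grip is within 6 mm of its left end if the marker reads under 13 mm, of its right end if over; within 1.5 mm of that limit either end will do (horizontal distance between gauge_foot and stand_hole0 below 0.009 m and z of gauge_foot in the frame of stand_hole0 below 0.002 m and angle between gauge_foot's own z axis and vertical below 0.06 rad and ((value of joint drag below 0.0145 m and value of joint flag above 0.084 m) or (value of joint drag above 0.0115 m and value of joint flag below 0.006 m)) and linear speed of gauge below 0.01 m/s); the robot touches nothing.
It fails at once if the gauge is pressed on the flask with more than 35 N (contact force between gauge and flask above 35 N).
It fails at once if the marker is pushed further than any channel would push it (probe pressed home beside the channel) (value of joint drag above 0.022 m).
It fails at once if the paste jar is moved by more than 40 mm (distance of paste_jar from where it was at the start of the episode above 0.04 m).
It fails at once if the mix bowl is moved by more than 40 mm (distance of mix_bowl from where it was at the start of the episode above 0.04 m).
It fails at once if the felt cone is moved by more than 40 mm (distance of felt_cone from where it was at the start of the episode above 0.04 m).
It also fails if it takes over 67 s, if anything falls off the work surface, if the arm or the gripper's body presses on something with over 40 N, if the wrist force passes 120 N, or if a joint passes its speed limit or range.

## Working session

There is one attempt and no reset: what is moved stays moved. The work goes in short steps, Python scripts to look and compute and a tool call to move; the robot and the scene stay as the last step left them, time stands still between calls to the robot, and variables do not carry over. Pictures are saved under pics/ and viewed, at most 10 in all, crops included, and the job is handed in when it is done.

Besides the shell and the picture viewer there is one more tool, called after "Request:" by a JSON object that holds its "op" and its "data". arm_command: Moves the arm, as the interface text tells. Its arguments: {"type":"object","properties":{"xyz":{"type":"array"},"rot":{"type":"array"},"grip":{"type":"number"},"squeeze":{"type":"number"}},"required":["xyz","rot"]}

```bash
mkdir -p pics; cat > h.py <<'E'
from bench import r
import numpy as np, cv2
def snap(cam,fn=None):
    im=r.camera(cam)
    if fn: cv2.imwrite('pics/'+fn,im[:,:,::-1])
    return im
def world(cam,p):
    T=np.array(r.camera_model(cam)["T"]); return (T@np.append(p,1))[:3]
def proj(cam,P):
    m=r.camera_model(cam);T=np.array(m["T"]);q=np.linalg.inv(T)@np.append(P,1)
    s=np.array([q[0],-q[1]])/-q[2]; s=s*(1+m["k1"]*(s@s))
    return np.array([m["fx"]*s[0]+m["cx"],m["fy"]*s[1]+m["cy"]])
def ray(cam,u,v):
    m=r.camera_model(cam);T=np.array(m["T"])
    d=np.array([(u-m["cx"])/m["fx"],(v-m["cy"])/m["fy"]]);s=d.copy()
    for _ in range(20): s=d/(1+m["k1"]*(s@s))
    return T[:3,3],T[:3,:3]@np.array([s[0],-s[1],-1])
def at_z(cam,u,v,z):
    o,d=ray(cam,u,v); return o+d*(z-o[2])/d[2]
E
python3 - <<'E'
from h import *
np.set_printoptions(precision=4,suppress=True)
for c in("side","top"):
    snap(c,c+'0.png'); m=r.camera_model(c); print(c,m["fx"],m["k1"],np.array(m["T"]))
    for n in ["flask","gauge_mid","stand_hole0","flag_top","gauge_foot","paste_jar","mix_bowl","felt_cone"]:
        print(n,[(round(d["conf"],2),world(c,d["at"])) for d in r.spot_point(n,c)[:3]])
print(r.read_state())
E
```

```text
side 495.42320249588187 0.048128588048945015 [[ 0.7641  0.4032 -0.5036  0.0126]
 [-0.6451  0.4896 -0.5867 -0.6183]
 [ 0.0099  0.7731  0.6342  0.822 ]
 [ 0.      0.      0.      1.    ]]
flask [(0.79, array([0.588 , 0.0525, 0.0008]))]
gauge_mid [(0.78, array([0.5919, 0.4199, 0.0186])), (0.75, array([0.4705, 0.4404, 0.0118])), (0.65, array([0.5681, 0.3102, 0.0775]))]
stand_hole0 [(0.93, array([0.5648, 0.3073, 0.0465]))]
flag_top [(0.65, array([ 0.5515, -0.2762,  0.0613]))]
gauge_foot [(0.85, array([0.4552, 0.2953, 0.0217])), (0.84, array([0.4351, 0.443 , 0.0151])), (0.61, array([0.5697, 0.3069, 0.0445]))]
paste_jar [(0.78, array([ 0.7164,  0.2201, -0.0022])), (0.31, array([ 0.755 , -0.1974,  0.0067]))]
mix_bowl []
felt_cone [(0.51, array([0.3694, 0.1179, 0.0034]))]
top 517.6214334606373 -0.1516265884573051 [[ 0.0294  0.9891 -0.1444  0.3641]
 [-0.9995  0.0304  0.0048  0.0524]
 [ 0.0091  0.1441  0.9895  1.6001]
 [ 0.      0.      0.      1.    ]]
flask [(0.94, array([ 0.5923,  0.0524, -0.0037]))]
gauge_mid [(0.83, array([0.4203, 0.2733, 0.011 ])), (0.8, array([0.4742, 0.4388, 0.0146])), 
[... 317 characters left out ...]
0.22  , 0.0019]))]
mix_bowl [(0.56, array([ 0.7546, -0.1978, -0.0029])), (0.3, array([ 0.3725,  0.1133, -0.0006]))]
felt_cone [(0.54, array([ 0.3718,  0.1172, -0.002 ]))]
{'time': 0.9, 'joint_positions': array([-1.3636,  0.3322, -0.0647,  1.4601,  0.0216,  1.3499, -0.0885]), 'joint_vel': array([ 0.0006,  0.0027,  0.    ,  0.0017, -0.0003, -0.0003,  0.    ]), 'joint_torque': array([ -0.    , -62.3036,   0.0246, -39.0137,  -0.0611,   0.0313,
        -0.    ]), 'ee_pos': array([0.1424, 0.6086, 0.1919]), 'eef_rot': array([0.1146, 0.9934, 0.0001, 0.    ]), 'ft_force': array([-0.1609, -0.7907,  0.3844]), 'torque': array([-0.0471,  0.0184,  0.0175]), 'grip_force': 0.0, 'width': 0.08692606118355246}
```

```bash
python3 - <<'E'
import cv2
t=cv2.imread('pics/top0.png');s=cv2.imread('pics/side0.png')
cv2.imwrite('pics/a.png',cv2.resize(t,(800,500)));cv2.imwrite('pics/b.png',cv2.resize(s,(800,500)))
E
```

```text
(no output)
```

View pics/a.png

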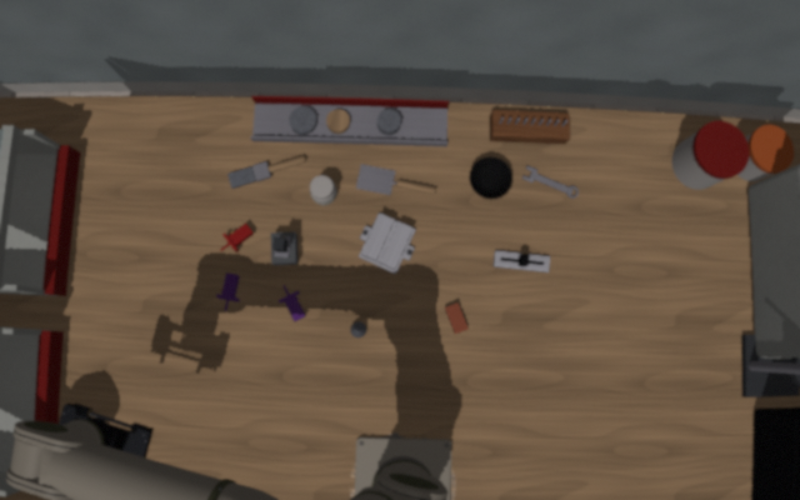

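View pics/b.png

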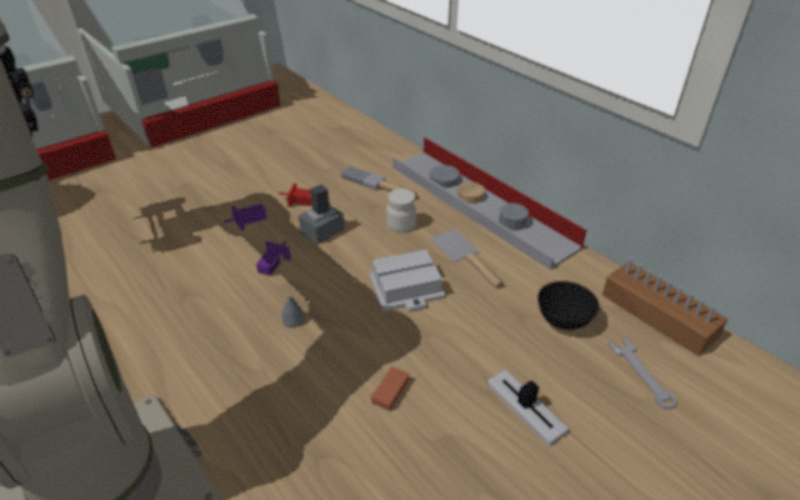

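The top view shows the gauge in its stand at (285,247), the flask turned a little at (387,243) and the tally at (523,260). Purple and red look-alikes lie at (230,290), (292,303) and (238,235). I'll enlarge crops to get the yaws.

```bash
python3 - <<'E'
from h import *
t=cv2.imread('pics/top0.png');s=cv2.imread('pics/side0.png')
def crop(im,cam,P,n,w=38,h=30,k=10):
    u,v=proj(cam,P).round().astype(int); print(cam,u-w//2,v-h//2)
    return cv2.resize(im[v-h//2:v+h//2,u-w//2:u+w//2],(w*k,h*k),interpolation=cv2.INTER_CUBIC)
F=[.59,.052,.05];G=[.57,.31,.07];
a=np.hstack([crop(t,'top',F,0,50,40,8),crop(t,'top',G,0,50,40,8)])
b=np.hstack([crop(s,'side',F,0,80,56,5)[:280],crop(s,'side',G,0,80,56,5)[:280]])
a=np.vstack([a,b]);a=np.clip(a*1.6,0,255).astype('uint8');print(a.shape)
cv2.imwrite('pics/c.png',a)
E
```

```text
top 285 173
top 199 176
side 286 187
side 216 134
(600, 800, 3)
```

View pics/c.png

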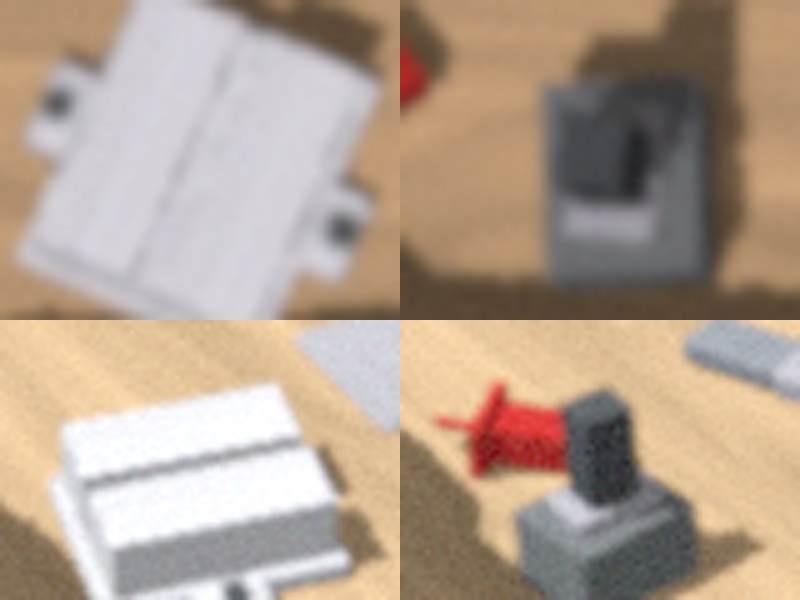

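The channel runs along the flask's long axis at a yaw of about −25°, from (128,275) to (235,45) in the crop. The gauge's long foot axis lies about along world x. I'll refine both by fitting edges.

```bash
python3 - <<'E'
from h import *
from scipy.optimize import differential_evolution
from scipy.ndimage import map_coordinates
np.set_printoptions(precision=4,suppress=True)
G={}
for c in('top','side'):
    g=cv2.GaussianBlur(cv2.imread(f'pics/{c}0.png').astype(np.float32),(0,0),1.0)
    gx=cv2.Sobel(g,cv2.CV_32F,1,0);gy=cv2.Sobel(g,cv2.CV_32F,0,1)
    G[c]=np.sqrt(np.sqrt((gx**2+gy**2).sum(2)))
def rect(a,b,z):
    t=np.linspace(-.95,.95,30)[:,None];h=np.hstack
    return np.vstack([h([t*a,0*t+b,0*t+z]),h([t*a,0*t-b,0*t+z]),h([0*t+a,t*b,0*t+z]),h([0*t-a,t*b,0*t+z])])
def fit(model,x0,zr,cams,dx=.015):
    ms={c:(r.camera_model(c),np.linalg.inv(np.array(r.camera_model(c)["T"]))) for c in cams}
    def cost(p):
        x,y,a,h=p;L=model(h);R=np.array([[np.cos(a),-np.sin(a)],[np.sin(a),np.cos(a)]])
        W=np.c_[L[:,:2]@R.T+[x,y],L[:,2],np.ones(len(L))];s=0
        for c in cams:
            m,Ti=ms[c];q=W@Ti.T;u=np.c_[q[:,0],-q[:,1]]/-q[:,2:3];u=u*(1+m["k1"]*(u**2).sum(1,keepdims=True))
            s-=map_coordinates(G[c],[m["fy"]*u[:,1]+m["cy"],m["fx"]*u[:,0]+m["cx"]],order=1).mean()
        return s
    o=differential_evolution(cost,[(x0[0]-dx,x0[0]+dx),(x0[1]-dx,x0[1]+dx),(x0[2]-.15,x0[2]+.15),zr],seed=1,popsize=25)
    return o.x,o.fun
t=np.linspace(-.95,.95,60)[:,None]
fl=lambda h:np.vstack([rect(.055,.045,h),rect(.061,.051,.012),np.hstack([t*.055,0*t+.005,0*t+h]),np.hstack([t*.055,0*t-.005,0*t+h])])
for cams in(['top'],['side'],['top','side']): print('flask',cams,*fit(fl,(.59,.052,-.43),(.045,.055),cams))
st=lambda h:rect(.0375,.030,.045)
for cams in(['top'],['side'],['top','side']): print('stand',cams,*fit(st,(.567,.309,0),(.0,.001),cams))
bd=lambda h:np.vstack([rect(.015,.013,.109),rect(.026,.017,.053)])
for cams in(['top'],['side'],['top','side']): print('gauge',cams,*fit(bd,(.569,.31,0),(.0,.001),cams))
tr=lambda h:rect(.02,.07,.014)
print('track',*fit(tr,(.553,-.28,0),(.0,.001),['top','side'],.03))
E
```

```text
flask ['top'] [ 0.5925  0.057  -0.3836  0.0537] -9.713309288024902
flask ['side'] [ 0.5866  0.0509 -0.387   0.0521] -12.800749778747559
flask ['top', 'side'] [ 0.589   0.0525 -0.3972  0.05  ] -21.87209701538086
stand ['top'] [0.582  0.294  0.0068 0.0007] -9.723843
stand ['side'] [0.5662 0.3058 0.021  0.0005] -11.292782
stand ['top', 'side'] [0.5671 0.3072 0.0453 0.0006] -20.485946655273438
gauge ['top'] [0.5666 0.3125 0.131  0.0002] -9.475345611572266
gauge ['side'] [ 0.5667  0.309  -0.0429  0.0004] -11.851038932800293
gauge ['top', 'side'] [0.5669 0.3114 0.0779 0.0004] -21.145878
track [ 0.5536 -0.2824 -0.082   0.0009] -25.299156
```

Request:
{"op": "arm_command", "data": {"xyz": [[0.426,-0.3,-0.02],[0.426,-0.3,-0.02],[0.426,-0.3,-0.02],[0.426,-0.3,-0.02],[0.426,-0.3,-0.02],[0.426,-0.3,-0.02],[0.426,-0.3,-0.02],[0.426,-0.3,-0.02],[0.426,-0.3,-0.02],[0.426,-0.3,-0.02],[0.426,-0.3,-0.02],[0.426,-0.3,-0.02],[0.426,-0.3,-0.02],[0.426,-0.3,-0.02],[0.426,-0.3,-0.02],[0.426,-0.3,-0.02],[0.426,-0.3,-0.02]], "rot": [[0,0,0.26],[0,0,0.26],[0,0,0.26],[0,0,0.26],[0,0,0.26],[0,0,0.26],[0,0,0.26],[0,0,0.26],[0,0,0.26],[0,0,0.26],[0,0,0.26],[0,0,0.26],[0,0,0.26],[0,0,0.26],[0,0,0.26],[0,0,0.26],[0,0,0.26]], "grip": 1}}

```text
time: 2.32
ee_pos: [0.5672, 0.3102, 0.172]
eef_rot: [-0.016, 1.0, 0.0, -0.0]
ft_force: [-0.2, 0.1, -0.0]
width: 0.087
grip_force: 0.0
```

Request:
{"op": "arm_command", "data": {"xyz": [[0,0,-0.03],[0,0,-0.06],[0,0,-0.09],[0,0,-0.11],[0,0,-0.11],[0,0,-0.11],[0,0,-0.11]], "rot": [[0,0,0],[0,0,0],[0,0,0],[0,0,0],[0,0,0],[0,0,0],[0,0,0]]}}

```text
time: 2.9
ee_pos: [0.5688, 0.3098, 0.0638]
eef_rot: [-0.016, 1.0, 0.001, 0.001]
ft_force: [0.2, -0.1, -0.7]
width: 0.0871
grip_force: 0.0
```

Request:
{"op": "arm_command", "data": {"xyz": [[0,0,0],[0,0,0],[0,0,0],[0,0,0],[0,0,0],[0,0,0],[0,0,0],[0,0,0],[0,0,0],[0,0,0]], "rot": [[0,0,0],[0,0,0],[0,0,0],[0,0,0],[0,0,0],[0,0,0],[0,0,0],[0,0,0],[0,0,0],[0,0,0]], "grip": 0, "squeeze": 50}}

```text
time: 3.73
ee_pos: [0.5683, 0.3086, 0.0618]
eef_rot: [-0.015, 1.0, 0.0, -0.0]
ft_force: [-0.9, 0.1, 0.5]
width: 0.0284
grip_force: 0.0
```

Request:
{"op": "arm_command", "data": {"xyz": [[0,0,0],[0,0,0],[0,0,0],[0,0,0],[0,0,0],[0,0,0]], "rot": [[0,0,0],[0,0,0],[0,0,0],[0,0,0],[0,0,0],[0,0,0]]}}

```text
time: 4.23
ee_pos: [0.5683, 0.3086, 0.0618]
eef_rot: [-0.015, 1.0, 0.0, -0.0]
ft_force: [0.6, -0.0, -1.6]
width: 0.0259
grip_force: 48.8
```

Request:
{"op": "arm_command", "data": {"xyz": [[0,0,0.01],[0,0,0.03],[0,0,0.05],[0,0,0.07],[0.002,-0.03,0.07],[0.005,-0.06,0.07],[0.008,-0.09,0.07],[0.011,-0.12,0.07],[0.014,-0.15,0.07],[0.016,-0.18,0.07],[0.018,-0.21,0.07],[0.021,-0.24,0.07],[0.021,-0.256,0.07],[0.021,-0.256,0.07],[0.021,-0.256,0.07],[0.021,-0.256,0.07],[0.021,-0.256,0.07]], "rot": [[0,0,0],[0,0,0],[0,0,0],[0,0,0],[0,0,-0.05],[0,0,-0.1],[0,0,-0.15],[0,0,-0.2],[0,0,-0.25],[0,0,-0.3],[0,0,-0.35],[0,0,-0.4],[0,0,-0.425],[0,0,-0.425],[0,0,-0.425],[0,0,-0.425],[0,0,-0.425]]}}

```text
time: 5.65
ee_pos: [0.5892, 0.0545, 0.1319]
eef_rot: [0.195, 0.981, 0.0, -0.0]
ft_force: [0.1, 0.4, -2.8]
width: 0.0256
grip_force: 48.8
```

```bash
python3 - <<'E'
from h import *
np.set_printoptions(precision=4,suppress=True)
T={}
for c in('side','top'):
    T[c]=snap(c,c+'1.png')
    for n in('probe_tip','gauge_foot','flask','drag_tab'):
        print(c,n,[(round(d["conf"],2),world(c,d["at"])) for d in r.spot_point(n,c)[:3]])
s=T['side'][:,:,::-1];u,v=proj('side',[.589,.0525,.07]).round().astype(int)
t=T['top'][:,:,::-1];a,b=proj('top',[.589,.0525,.06]).round().astype(int)
k=lambda i,u,v,w,h,f:cv2.resize(i[v-h:v+h,u-w:u+w],None,fx=f,fy=f,interpolation=cv2.INTER_CUBIC)
cv2.imwrite('pics/d.png',np.clip(np.hstack([k(s,u,v,50,60,4),k(t,a,b,50,60,4)])*1.5,0,255));print(u,v,a,b)
st=r.read_state();print(st['ee_pos'],st['ft_force'])
E
```

```text
side probe_tip [(0.67, array([ 0.5519, -0.2779,  0.057 ])), (0.57, array([0.4081, 0.4449, 0.0141]))]
side gauge_foot [(0.86, array([0.4347, 0.4411, 0.0176])), (0.71, array([0.4555, 0.2937, 0.0215])), (0.7, array([0.5898, 0.0566, 0.148 ]))]
side flask [(0.82, array([0.5879, 0.0526, 0.0017]))]
side drag_tab []
top probe_tip [(0.42, array([0.4786, 0.3062, 0.0154]))]
top gauge_foot [(0.69, array([0.4528, 0.2929, 0.0156])), (0.69, array([0.4384, 0.4429, 0.0139])), (0.67, array([0.5779, 0.4492, 0.0176]))]
top flask []
top drag_tab [(0.29, array([ 0.7553, -0.1972,  0.0011]))]
325 209 310 193
[0.5893 0.0526 0.1319] [ 0.5961 -0.0016 -2.3978][ WARN:0@2.184] global loadsave.cpp:1063 imwrite_ Unsupported depth image for selected encoder is fallbacked to CV_8U.
```

View pics/d.png

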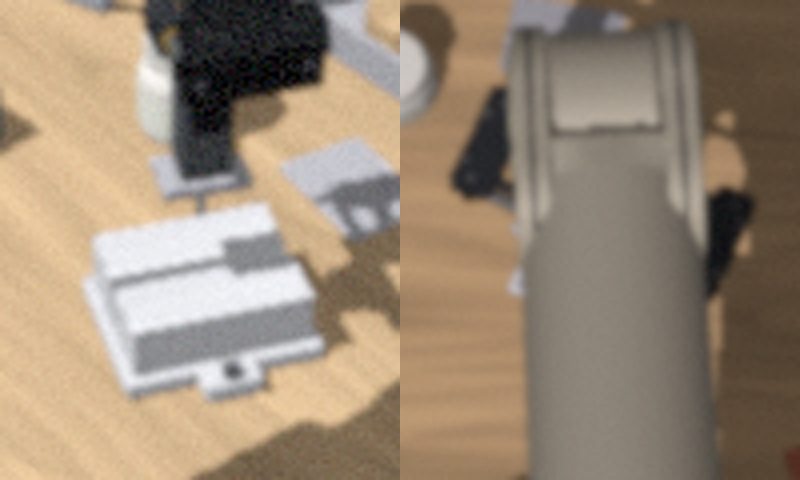

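The side view shows the gauge held upright, with its probe tip at (200,208) above the channel line running from (110,280) to (270,245). I'll lower it gently.

Request:
{"op": "arm_command", "data": {"xyz": [[0,0,-0.015],[0,0,-0.028],[0,0,-0.033],[0,0,-0.036],[0,0,-0.036],[0,0,-0.036],[0,0,-0.036]], "rot": [[0,0,0],[0,0,0],[0,0,0],[0,0,0],[0,0,0],[0,0,0],[0,0,0]]}}

```text
time: 6.73
ee_pos: [0.5899, 0.0526, 0.0967]
eef_rot: [0.196, 0.981, 0.0, 0.001]
ft_force: [-0.1, 0.0, -1.5]
width: 0.0258
grip_force: 48.8
```

```bash
python3 - <<'E'
from h import *
s=snap('side')[:,:,::-1];u,v=proj('side',[.589,.0525,.06]).round().astype(int)
cv2.imwrite('pics/e.png',np.clip(cv2.resize(s[v-30:v+30,u-40:u+40],(800,600),interpolation=cv2.INTER_CUBIC).astype(float)*1.2,0,255).astype('uint8'))
for z in(.051,.053,.055): print(z,[proj('side',[.589,.0525,z])-[u-40,v-30]])
print(r.read_state()['ft_force'])
E
```

```text
0.051 [array([40.05351718, 32.63638201])]
0.053 [array([40.06192715, 31.99850351])]
0.055 [array([40.07035528, 31.3592491 ])]
[ 0.59349649 -0.45275816 -1.93666612]
```

View pics/e.png

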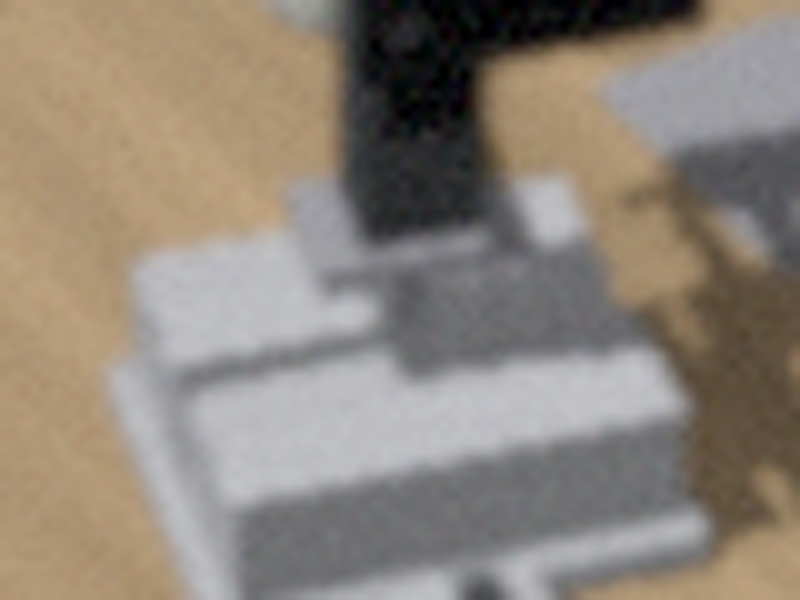

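The gauge hovers with its probe near (410,310). The channel's dark line goes from (185,380) to (390,340). I'll feel my way down.

Request:
{"op": "arm_command", "data": {"xyz": [[0,0,-0.002],[0,0,-0.004],[0,0,-0.004],[0,0,-0.004],[0,0,-0.004]], "rot": [[0,0,0],[0,0,0],[0,0,0],[0,0,0],[0,0,0]]}}

```text
time: 7.2
ee_pos: [0.5893, 0.0526, 0.0919]
eef_rot: [0.196, 0.981, 0.0, -0.0]
ft_force: [-0.5, 0.1, -2.9]
width: 0.026
grip_force: 48.8
```

Request:
{"op": "arm_command", "data": {"xyz": [[0,0,-0.0015],[0,0,-0.003],[0,0,-0.003],[0,0,-0.003],[0,0,-0.003]], "rot": [[0,0,0],[0,0,0],[0,0,0],[0,0,0],[0,0,0]]}}

```text
time: 7.62
ee_pos: [0.5893, 0.053, 0.0887]
eef_rot: [0.196, 0.981, 0.0, -0.0]
ft_force: [1.5, 2.0, -3.4]
width: 0.0258
grip_force: 48.8
```

Request:
{"op": "arm_command", "data": {"xyz": [[0.0004,0.001,0],[0.0004,0.001,0],[0.0004,0.001,0],[0.0004,0.001,0]], "rot": [[0,0,0],[0,0,0],[0,0,0],[0,0,0]]}}

```text
time: 7.95
ee_pos: [0.5897, 0.0535, 0.0889]
eef_rot: [0.196, 0.981, -0.0, -0.0]
ft_force: [0.8, 0.6, -3.3]
width: 0.0258
grip_force: 48.8
```

Request:
{"op": "arm_command", "data": {"xyz": [[0,0,-0.002],[0,0,-0.004],[0,0,-0.004],[0,0,-0.004],[0,0,-0.004]], "rot": [[0,0,0],[0,0,0],[0,0,0],[0,0,0],[0,0,0]]}}

```text
time: 8.37
ee_pos: [0.5897, 0.0536, 0.0847]
eef_rot: [0.196, 0.981, -0.0, -0.0]
ft_force: [0.3, 0.1, -3.2]
width: 0.0258
grip_force: 48.8
```

Request:
{"op": "arm_command", "data": {"xyz": [[0,0,-0.0015],[0,0,-0.003],[0,0,-0.003],[0,0,-0.003],[0,0,-0.003]], "rot": [[0,0,0],[0,0,0],[0,0,0],[0,0,0],[0,0,0]]}}

```text
time: 8.78
ee_pos: [0.5897, 0.0536, 0.0818]
eef_rot: [0.196, 0.981, 0.0, -0.0]
ft_force: [-0.1, 1.0, -3.6]
width: 0.026
grip_force: 48.8
```

Request:
{"op": "arm_command", "data": {"xyz": [[0,0,-0.001],[0,0,-0.001],[0,0,-0.001],[0,0,-0.001]], "rot": [[0,0,0],[0,0,0],[0,0,0],[0,0,0]]}}

```text
time: 9.12
ee_pos: [0.5897, 0.0536, 0.0809]
eef_rot: [0.196, 0.981, 0.0, -0.0]
ft_force: [1.0, 0.7, -3.6]
width: 0.026
grip_force: 48.8
```

Request:
{"op": "arm_command", "data": {"xyz": [[0,0,-0.001],[0,0,-0.001],[0,0,-0.001],[0,0,-0.001]], "rot": [[0,0,0],[0,0,0],[0,0,0],[0,0,0]]}}

```text
time: 9.45
ee_pos: [0.5898, 0.0536, 0.0798]
eef_rot: [0.196, 0.981, 0.0, 0.0]
ft_force: [0.6, 0.6, -2.6]
width: 0.0258
grip_force: 48.8
```

Request:
{"op": "arm_command", "data": {"xyz": [[0,0,-0.001],[0,0,-0.001],[0,0,-0.001],[0,0,-0.001]], "rot": [[0,0,0],[0,0,0],[0,0,0],[0,0,0]]}}

```text
time: 9.78
ee_pos: [0.5897, 0.0536, 0.0788]
eef_rot: [0.196, 0.981, 0.0, -0.0]
ft_force: [1.4, 0.3, -2.0]
width: 0.026
grip_force: 48.8
```

Request:
{"op": "arm_command", "data": {"xyz": [[0,0,-0.001],[0,0,-0.001],[0,0,-0.001],[0,0,-0.001]], "rot": [[0,0,0],[0,0,0],[0,0,0],[0,0,0]]}}

```text
time: 10.12
ee_pos: [0.5899, 0.0536, 0.0781]
eef_rot: [0.196, 0.981, 0.0, 0.0]
ft_force: [0.5, 0.9, 0.7]
width: 0.0261
grip_force: 48.8
```

Request:
{"op": "arm_command", "data": {"xyz": [[0,0,-0.001],[0,0,-0.002],[0,0,-0.003],[0,0,-0.003],[0,0,-0.003]], "rot": [[0,0,0],[0,0,0],[0,0,0],[0,0,0],[0,0,0]]}}

```text
time: 10.53
ee_pos: [0.5898, 0.0536, 0.0748]
eef_rot: [0.196, 0.981, 0.0, 0.0]
ft_force: [0.6, 0.5, -0.5]
width: 0.0256
grip_force: 48.8
```

Request:
{"op": "arm_command", "data": {"xyz": [[0,0,-0.001],[0,0,-0.002],[0,0,-0.002],[0,0,-0.002]], "rot": [[0,0,0],[0,0,0],[0,0,0],[0,0,0]]}}

```text
time: 10.87
ee_pos: [0.5898, 0.0536, 0.0728]
eef_rot: [0.196, 0.981, 0.0, 0.0]
ft_force: [1.2, 1.4, 0.3]
width: 0.0257
grip_force: 48.8
```

Request:
{"op": "arm_command", "data": {"xyz": [[0,0,-0.001],[0,0,-0.001],[0,0,-0.001]], "rot": [[0,0,0],[0,0,0],[0,0,0]]}}

```text
time: 11.12
ee_pos: [0.5898, 0.0536, 0.0719]
eef_rot: [0.196, 0.981, 0.0, 0.0]
ft_force: [1.5, 2.0, 0.6]
width: 0.0257
grip_force: 48.8
```

Request:
{"op": "arm_command", "data": {"xyz": [[0,0,-0.001],[0,0,-0.001],[0,0,-0.001]], "rot": [[0,0,0],[0,0,0],[0,0,0]]}}

```text
time: 11.37
ee_pos: [0.5898, 0.0536, 0.0708]
eef_rot: [0.196, 0.981, 0.0, 0.0]
ft_force: [1.4, 1.5, 0.7]
width: 0.0259
grip_force: 48.8
```

Request:
{"op": "arm_command", "data": {"xyz": [[0,0,-0.001],[0,0,-0.001],[0,0,-0.001]], "rot": [[0,0,0],[0,0,0],[0,0,0]]}}

```text
time: 11.62
ee_pos: [0.5897, 0.0536, 0.0698]
eef_rot: [0.196, 0.981, 0.0, -0.0]
ft_force: [1.6, 0.1, 1.1]
width: 0.0258
grip_force: 48.8
```

Request:
{"op": "arm_command", "data": {"xyz": [[0,0,-0.001],[0,0,-0.001],[0,0,-0.001]], "rot": [[0,0,0],[0,0,0],[0,0,0]]}}

```text
time: 11.87
ee_pos: [0.5897, 0.0536, 0.0688]
eef_rot: [0.196, 0.981, 0.0, -0.0]
ft_force: [0.7, 1.3, 0.4]
width: 0.0258
grip_force: 48.8
```

Request:
{"op": "arm_command", "data": {"xyz": [[0,0,-0.001],[0,0,-0.001],[0,0,-0.001]], "rot": [[0,0,0],[0,0,0],[0,0,0]]}}

```text
time: 12.12
ee_pos: [0.5897, 0.0536, 0.0678]
eef_rot: [0.196, 0.981, 0.0, -0.0]
ft_force: [0.0, 0.8, 1.5]
width: 0.0257
grip_force: 48.8
```

Request:
{"op": "arm_command", "data": {"xyz": [[0,0,-0.001],[0,0,-0.001],[0,0,-0.001]], "rot": [[0,0,0],[0,0,0],[0,0,0]]}}

```text
time: 12.37
ee_pos: [0.5897, 0.0536, 0.0668]
eef_rot: [0.196, 0.981, 0.0, -0.0]
ft_force: [0.9, 1.2, 2.6]
width: 0.0256
grip_force: 48.8
```

Request:
{"op": "arm_command", "data": {"xyz": [[0,0,-0.001],[0,0,-0.001],[0,0,-0.001]], "rot": [[0,0,0],[0,0,0],[0,0,0]]}}

```text
time: 12.62
ee_pos: [0.5897, 0.0536, 0.0658]
eef_rot: [0.196, 0.981, 0.0, -0.0]
ft_force: [0.6, 1.7, 1.8]
width: 0.0255
grip_force: 48.8
```

Request:
{"op": "arm_command", "data": {"xyz": [[0,0,-0.001],[0,0,-0.001],[0,0,-0.001]], "rot": [[0,0,0],[0,0,0],[0,0,0]]}}

```text
time: 12.87
ee_pos: [0.5897, 0.0536, 0.0648]
eef_rot: [0.196, 0.981, 0.0, -0.0]
ft_force: [-0.1, 1.5, 1.1]
width: 0.0261
grip_force: 48.8
```

Request:
{"op": "arm_command", "data": {"xyz": [[0,0,-0.001],[0,0,-0.001],[0,0,-0.001]], "rot": [[0,0,0],[0,0,0],[0,0,0]]}}

```text
time: 13.12
ee_pos: [0.59, 0.0537, 0.0643]
eef_rot: [0.196, 0.981, 0.0, 0.0]
ft_force: [0.6, 1.2, 3.7]
width: 0.0256
grip_force: 48.8
```

Request:
{"op": "arm_command", "data": {"xyz": [[0,0,-0.001],[0,0,-0.001],[0,0,-0.001]], "rot": [[0,0,0],[0,0,0],[0,0,0]]}}

```text
time: 13.37
ee_pos: [0.5902, 0.0537, 0.0643]
eef_rot: [0.196, 0.981, 0.0, 0.0]
ft_force: [-4.5, 1.2, 15.1]
width: 0.026
grip_force: 48.8
```

Request:
{"op": "arm_command", "data": {"xyz": [[0,0,0],[0,0,0],[0,0,0],[0,0,0],[0,0,0],[0,0,0],[0,0,0],[0,0,0],[0,0,0],[0,0,0],[0,0,0],[0,0,0],[0,0,0],[0,0,0]], "rot": [[0,0,0],[0,0,0],[0,0,0],[0,0,0],[0,0,0],[0,0,0],[0,0,0],[0,0,0],[0,0,0],[0,0,0],[0,0,0],[0,0,0],[0,0,0],[0,0,0]]}}

```text
time: 14.53
ee_pos: [0.5902, 0.0537, 0.0643]
eef_rot: [0.196, 0.981, 0.0, 0.0]
ft_force: [-3.0, 0.4, 14.1]
width: 0.0261
grip_force: 48.8
```

Pressed at about 17 N in total and held for over a second. The marker reads about 14.7 mm (probe contact at z≈0.079, foot contact at 0.0643), so the channel is about 13.3 mm deep. That is shallower than 15 mm, so the tally goes right. Now I'll put the gauge back.

Request:
{"op": "arm_command", "data": {"xyz": [[0,0,0.01],[0,0,0.03],[0,0,0.05],[0,0,0.069],[-0.002,0.03,0.069],[-0.004,0.06,0.069],[-0.007,0.09,0.069],[-0.01,0.12,0.069],[-0.013,0.15,0.069],[-0.016,0.18,0.069],[-0.018,0.21,0.069],[-0.02,0.24,0.069],[-0.0214,0.255,0.069],[-0.0214,0.255,0.069],[-0.0214,0.255,0.069],[-0.0214,0.255,0.069],[-0.0214,0.255,0.069],[-0.0214,0.255,0.069]], "rot": [[0,0,0],[0,0,0],[0,0,0],[0,0,0],[0,0,0.05],[0,0,0.1],[0,0,0.15],[0,0,0.2],[0,0,0.25],[0,0,0.3],[0,0,0.35],[0,0,0.4],[0,0,0.425],[0,0,0.425],[0,0,0.425],[0,0,0.425],[0,0,0.425],[0,0,0.425]]}}

```text
time: 16.03
ee_pos: [0.5689, 0.3069, 0.132]
eef_rot: [-0.014, 1.0, -0.0, 0.0]
ft_force: [-0.1, 0.4, -2.5]
width: 0.0254
grip_force: 48.8
```

Request:
{"op": "arm_command", "data": {"xyz": [[0,0,0],[0,0,0],[0,0,-0.02],[0,0,-0.04],[0,0,-0.055],[0,0,-0.065],[0,0,-0.067],[0,0,-0.067],[0,0,-0.067]], "rot": [[0,0,0],[0,0,0],[0,0,0],[0,0,0],[0,0,0],[0,0,0],[0,0,0],[0,0,0],[0,0,0]]}}

```text
time: 16.78
ee_pos: [0.5689, 0.3088, 0.0659]
eef_rot: [-0.015, 1.0, 0.0, 0.001]
ft_force: [-0.3, -0.2, -2.1]
width: 0.026
grip_force: 48.8
```

Request:
{"op": "arm_command", "data": {"xyz": [[0,0,-0.001],[0,0,-0.002],[0,0,-0.003],[0,0,-0.003],[0,0,-0.003]], "rot": [[0,0,0],[0,0,0],[0,0,0],[0,0,0],[0,0,0]]}}

```text
time: 17.2
ee_pos: [0.5684, 0.3086, 0.062]
eef_rot: [-0.015, 1.0, 0.0, 0.0]
ft_force: [0.2, -0.0, -2.2]
width: 0.0252
grip_force: 48.8
```

Request:
{"op": "arm_command", "data": {"xyz": [[0,0,-0.0005],[0,0,-0.0005],[0,0,-0.0005]], "rot": [[0,0,0],[0,0,0],[0,0,0]]}}

```text
time: 17.45
ee_pos: [0.5684, 0.3087, 0.0618]
eef_rot: [-0.015, 1.0, 0.0, 0.0]
ft_force: [-2.6, -0.4, 2.2]
width: 0.0259
grip_force: 48.8
```

Request:
{"op": "arm_command", "data": {"xyz": [[0,0,0],[0,0,0],[0,0,0],[0,0,0],[0,0,0],[0,0,0],[0,0,0],[0,0,0],[0,0,0],[0,0,0],[0,0,0]], "rot": [[0,0,0],[0,0,0],[0,0,0],[0,0,0],[0,0,0],[0,0,0],[0,0,0],[0,0,0],[0,0,0],[0,0,0],[0,0,0]], "grip": 1}}

```text
time: 18.37
ee_pos: [0.5684, 0.3086, 0.0614]
eef_rot: [-0.015, 1.0, 0.0, 0.0]
ft_force: [-0.3, 0.0, -1.0]
width: 0.085
grip_force: 0.0
```

Request:
{"op": "arm_command", "data": {"xyz": [[0,0,0.02],[0,0,0.05],[0,0,0.08],[0,0,0.11],[-0.015,-0.588,0.11],[-0.015,-0.588,0.11],[-0.015,-0.588,0.11],[-0.015,-0.588,0.11],[-0.015,-0.588,0.11],[-0.015,-0.588,0.11],[-0.015,-0.588,0.11],[-0.015,-0.588,0.11],[-0.015,-0.588,0.11],[-0.015,-0.588,0.11],[-0.015,-0.588,0.11],[-0.015,-0.588,0.11],[-0.015,-0.588,0.11],[-0.015,-0.588,0.11],[-0.015,-0.588,0.11],[-0.015,-0.588,0.11]], "rot": [[0,0,0],[0,0,0],[0,0,0],[0,0,0],[0,0,-0.11],[0,0,-0.11],[0,0,-0.11],[0,0,-0.11],[0,0,-0.11],[0,0,-0.11],[0,0,-0.11],[0,0,-0.11],[0,0,-0.11],[0,0,-0.11],[0,0,-0.11],[0,0,-0.11],[0,0,-0.11],[0,0,-0.11],[0,0,-0.11],[0,0,-0.11]]}}

```text
time: 20.03
ee_pos: [0.5518, -0.2836, 0.1713]
eef_rot: [0.043, 0.999, -0.001, -0.0]
ft_force: [0.4, 0.4, -0.9]
width: 0.0873
grip_force: 0.0
```

```bash
python3 - <<'E'
from h import *
np.set_printoptions(precision=4,suppress=True)
for c in('top','side'):
    im=snap(c,c+'2.png')
    for n in('gauge_foot','drag_tab','flag_top'):
        print(c,n,[(round(d["conf"],2),world(c,d["at"])) for d in r.spot_point(n,c)[:4]])
k=lambda i,P,w,h,f:cv2.resize(i[:,:,::-1][(q:=proj('side',P).astype(int))[1]-h:q[1]+h,q[0]-w:q[0]+w],None,fx=f,fy=f,interpolation=cv2.INTER_CUBIC)
cv2.imwrite('pics/f.png',np.hstack([k(im,[.568,.309,.07],40,50,5),k(im,[.553,-.28,.07],40,50,5)]))
E
```

```text
top gauge_foot [(0.83, array([0.4393, 0.4392, 0.0154])), (0.74, array([0.4529, 0.2923, 0.0168])), (0.67, array([0.5684, 0.3085, 0.0491])), (0.62, array([0.5768, 0.4482, 0.0163]))]
top drag_tab [(0.45, array([0.5716, 0.3083, 0.0472]))]
top flag_top [(0.59, array([ 0.5556, -0.2822,  0.0538]))]
side gauge_foot [(0.94, array([0.4359, 0.4436, 0.0176])), (0.81, array([0.4521, 0.2937, 0.0197])), (0.71, array([0.5727, 0.3083, 0.043 ])), (0.65, array([0.5743, 0.452 , 0.0165]))]
side drag_tab [(0.57, array([ 0.719 ,  0.2183, -0.0009]))]
side flag_top [(0.86, array([ 0.5526, -0.2784,  0.0544])), (0.6, array([ 0.7564, -0.1981,  0.0069]))]
```

View pics/f.png

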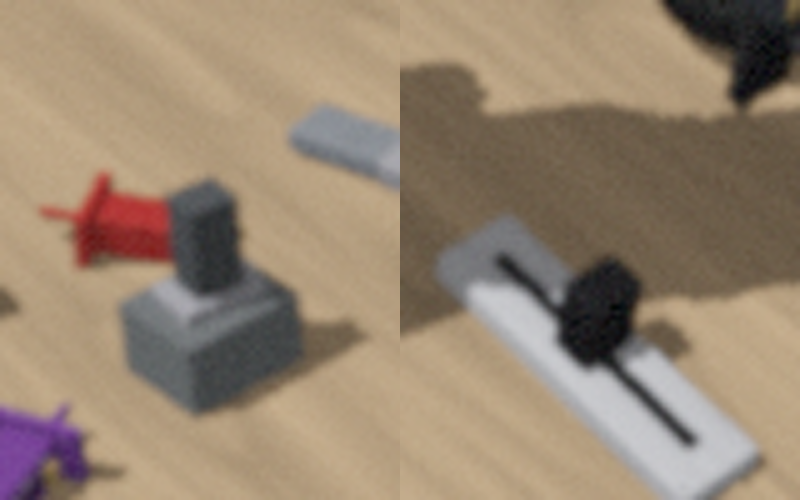

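The gauge stands upright in its stand at (205,260). The tally grip at (600,310) is mid-track, well between the open fingers. Next I'll go down and grip it.

Request:
{"op": "arm_command", "data": {"xyz": [[0,0,0],[0,0,-0.03],[0,0,-0.06],[0,0,-0.09],[0,0,-0.12],[0,0,-0.14],[0,0,-0.14],[0,0,-0.14]], "rot": [[0,0,0],[0,0,0],[0,0,0],[0,0,0],[0,0,0],[0,0,0],[0,0,0],[0,0,0]]}}

```text
time: 21.1
ee_pos: [0.5529, -0.2791, 0.0311]
eef_rot: [0.04, 0.999, 0.0, -0.001]
ft_force: [0.9, 0.0, 0.4]
width: 0.0872
grip_force: 0.0
```

Request:
{"op": "arm_command", "data": {"xyz": [[0,0,0],[0,0,0],[0,0,0],[0,0,0],[0,0,0],[0,0,0],[0,0,0],[0,0,0],[0,0,0],[0,0,0],[0,0,0],[0,0,0],[0,0,0],[0,0,0],[0,0,0],[0,0,0]], "rot": [[0,0,0],[0,0,0],[0,0,0],[0,0,0],[0,0,0],[0,0,0],[0,0,0],[0,0,0],[0,0,0],[0,0,0],[0,0,0],[0,0,0],[0,0,0],[0,0,0],[0,0,0],[0,0,0]], "grip": 0, "squeeze": 15}}

```text
time: 22.43
ee_pos: [0.5534, -0.2794, 0.0314]
eef_rot: [0.04, 0.999, 0.0, 0.0]
ft_force: [-0.3, 0.8, -0.6]
width: 0.0008
grip_force: 0.0
```

```bash
python3 - <<'E'
from h import *
im=snap('side')[:,:,::-1];t=snap('top')[:,:,::-1]
k=lambda c,i,P,w,h,f:cv2.resize(i[(q:=proj(c,P).astype(int))[1]-h:q[1]+h,q[0]-w:q[0]+w],None,fx=f,fy=f,interpolation=cv2.INTER_CUBIC)
cv2.imwrite('pics/g.png',np.hstack([k('side',im,[.553,-.28,.05],40,50,5),k('top',t,[.553,-.28,.05],40,50,5)]))
print(r.spot_point('flag_top','side')[:2],r.read_state()['width'])
E
```

```text
[{'at': [0.1841, -0.2073, -0.9578], 'conf': 0.5}] 9.64595378793903e-05
```

View pics/g.png

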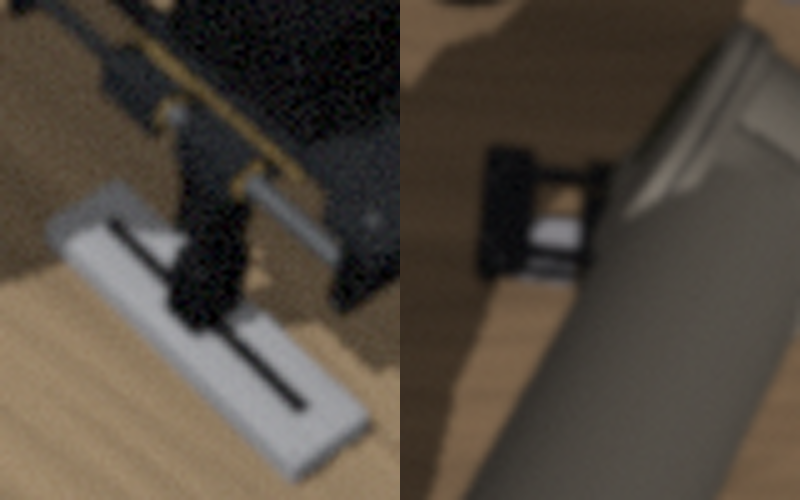

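The pictures show the fingers on the track where the grip stood, but the width reads 0. I'll try dragging it right, then look again.

Request:
{"op": "arm_command", "data": {"xyz": [[-0.0008,-0.01,0],[-0.0016,-0.02,0],[-0.0024,-0.03,0],[-0.003,-0.038,0],[-0.003,-0.038,0],[-0.003,-0.038,0]], "rot": [[0,0,0],[0,0,0],[0,0,0],[0,0,0],[0,0,0],[0,0,0]]}}

```text
time: 23.08
ee_pos: [0.55, -0.3184, 0.0313]
eef_rot: [0.041, 0.999, -0.0, -0.0]
ft_force: [-0.8, 0.1, 0.3]
width: 0.0004
grip_force: 0.0
```

```bash
python3 - <<'E'
from h import *
im=snap('side')[:,:,::-1];t=snap('top')[:,:,::-1]
k=lambda c,i,P,w,h,f:cv2.resize(i[(q:=proj(c,P).astype(int))[1]-h:q[1]+h,q[0]-w:q[0]+w],None,fx=f,fy=f,interpolation=cv2.INTER_CUBIC)
cv2.imwrite('pics/i.png',k('side',im,[.553,-.29,.04],40,40,7))
c='side';print([(d['conf'],world(c,d['at'])) for d in r.spot_point('flag_top',c)[:2]])
for P in ([.55,-.317,.031],[.553,-.279,.031],[.553,-.279,.054]): print(proj('side',P)-proj('side',[.553,-.29,.04]).astype(int)+40)
E
```

```text
[(0.5, array([ 0.55332918, -0.28049751,  0.05637004]))]
[49.43139592 53.58481181]
[35.26220967 40.12245183]
[36.80438475 32.63072059]
```

View pics/i.png

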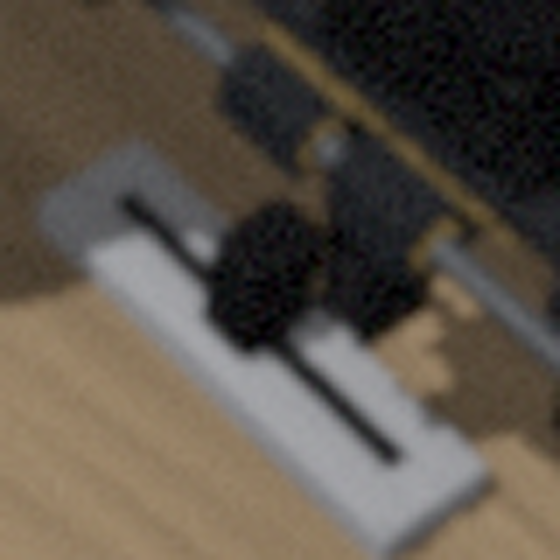

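The grip at (265,280) hasn't moved. The fingertips, at (375,330), appear higher or further behind than the pose reading says they should. I'll check the height by touching the track.

Request:
{"op": "arm_command", "data": {"xyz": [[0,0,-0.005],[0,0,-0.01],[0,0,-0.014],[0,0,-0.014],[0,0,-0.014]], "rot": [[0,0,0],[0,0,0],[0,0,0],[0,0,0],[0,0,0]]}}

```text
time: 23.65
ee_pos: [0.5501, -0.3172, 0.0169]
eef_rot: [0.04, 0.999, 0.0, -0.0]
ft_force: [0.6, 0.4, 0.3]
width: 0.0004
grip_force: 0.0
```

Request:
{"op": "arm_command", "data": {"xyz": [[0,0,-0.002],[0,0,-0.004],[0,0,-0.004],[0,0,-0.004]], "rot": [[0,0,0],[0,0,0],[0,0,0],[0,0,0]]}}

```text
time: 23.98
ee_pos: [0.5503, -0.3174, 0.0133]
eef_rot: [0.04, 0.999, 0.0, -0.0]
ft_force: [0.1, -0.2, 0.1]
width: 0.0004
grip_force: 0.0
```

```bash
python3 - <<'E'
from h import *
im=snap('side')[:,:,::-1]
u,v=proj('side',[.55,-.317,.013]);print(u,v)
a=int(u)-40;b=int(v)-40
c=cv2.resize(im[b:b+60,a:a+80],(800,600),interpolation=cv2.INTER_CUBIC).astype(float)
c=255*(np.clip(c,0,255)/255)**.5
cv2.circle(c,(int((u-a+.5)*10),int((v-b+.5)*10)),5,(0,0,255),2)
cv2.imwrite('pics/j.png',c.astype('uint8'))
E
```

```text
433.06358666032577 335.291797304847
```

View pics/j.png

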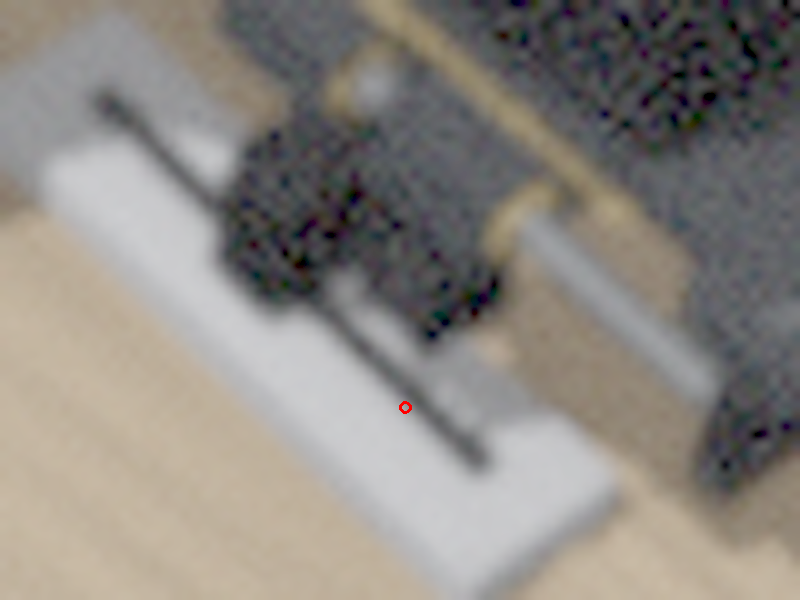

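The fingertips sit about 22 mm higher than the reported TCP, and the earlier pictures of the held gauge fit that. So I'll go over the grip to its left side, go down lower and push it right with the fingers shut.

Request:
{"op": "arm_command", "data": {"xyz": [[0,0,0.025],[0,0,0.05],[0,0,0.06],[0,0,0.06],[0.003,0.04,0.06],[0.0067,0.084,0.06],[0.0067,0.084,0.06],[0.0067,0.084,0.06],[0.0067,0.084,0.03],[0.0067,0.084,0.01],[0.0067,0.084,0.0],[0.0067,0.084,-0.008],[0.0067,0.084,-0.01],[0.0067,0.084,-0.01],[0.0067,0.084,-0.01]], "rot": [[0,0,0],[0,0,0],[0,0,0],[0,0,0],[0,0,0],[0,0,0],[0,0,0],[0,0,0],[0,0,0],[0,0,0],[0,0,0],[0,0,0],[0,0,0],[0,0,0],[0,0,0]]}}

```text
time: 25.28
ee_pos: [0.5576, -0.2339, 0.0042]
eef_rot: [0.04, 0.999, -0.0, 0.001]
ft_force: [-0.4, -0.5, 0.7]
width: 0.0006
grip_force: 0.0
```

Request:
{"op": "arm_command", "data": {"xyz": [[-0.0008,-0.01,0],[-0.0016,-0.02,0],[-0.0024,-0.03,0],[-0.0032,-0.04,0],[-0.0038,-0.047,0],[-0.0038,-0.047,0]], "rot": [[0,0,0],[0,0,0],[0,0,0],[0,0,0],[0,0,0],[0,0,0]]}}

```text
time: 25.78
ee_pos: [0.5527, -0.2831, 0.0036]
eef_rot: [0.041, 0.999, -0.001, 0.0]
ft_force: [-0.2, -0.2, 0.2]
width: 0.0008
grip_force: 0.0
```

```bash
python3 - <<'E'
from h import *
im=snap('side','side3.png')
c='side';print([(d['conf'],world(c,d['at'])) for d in r.spot_point('flag_top',c)[:3]])
E
```

```text
[(0.61, array([ 0.55098319, -0.30107382,  0.05833522]))]
```

Request:
{"op": "arm_command", "data": {"xyz": [[-0.0008,-0.01,0],[-0.0014,-0.018,0],[-0.0016,-0.02,0],[-0.0016,-0.02,0]], "rot": [[0,0,0],[0,0,0],[0,0,0],[0,0,0]]}}

```text
time: 26.22
ee_pos: [0.5513, -0.3017, 0.0034]
eef_rot: [0.041, 0.999, -0.0, -0.0]
ft_force: [-0.9, 0.1, -0.0]
width: 0.0004
grip_force: 0.0
```

Request:
{"op": "arm_command", "data": {"xyz": [[-0.0001,-0.001,0],[-0.0001,-0.002,0],[-0.0001,-0.002,0],[-0.0001,-0.002,0]], "rot": [[0,0,0],[0,0,0],[0,0,0],[0,0,0]]}}

```text
time: 26.55
ee_pos: [0.5516, -0.3023, 0.0034]
eef_rot: [0.04, 0.999, 0.0, -0.0]
ft_force: [-0.9, -0.9, 0.6]
width: 0.0001
grip_force: 0.1
```

Request:
{"op": "arm_command", "data": {"xyz": [[-0.0001,-0.001,0],[-0.0001,-0.002,0],[-0.0001,-0.002,0],[-0.0001,-0.002,0]], "rot": [[0,0,0],[0,0,0],[0,0,0],[0,0,0]]}}

```text
time: 26.88
ee_pos: [0.5514, -0.3043, 0.0033]
eef_rot: [0.04, 0.999, 0.0, -0.0]
ft_force: [-0.6, 1.1, 0.1]
width: 0.0005
grip_force: 0.6
```

Request:
{"op": "arm_command", "data": {"xyz": [[-0.0001,-0.0015,0],[-0.0002,-0.003,0],[-0.0002,-0.003,0],[-0.0002,-0.003,0]], "rot": [[0,0,0],[0,0,0],[0,0,0],[0,0,0]]}}

```text
time: 27.22
ee_pos: [0.5512, -0.3077, 0.0034]
eef_rot: [0.04, 0.999, -0.0, 0.0]
ft_force: [-0.5, 0.7, -0.2]
width: 0.0003
grip_force: 0.2
```

```bash
python3 - <<'E'
from h import *
im=snap('side','side4.png')
c='side';print([(d['conf'],world(c,d['at'])) for d in r.spot_point('flag_top',c)[:3]])
E
```

```text
[(0.74, array([ 0.54704391, -0.32360912,  0.05564596])), (0.38, array([ 0.71815692,  0.2172283 , -0.00161833]))]
```

Request:
{"op": "arm_command", "data": {"xyz": [[-0.0001,-0.0015,0],[-0.0002,-0.0025,0],[-0.0002,-0.0025,0],[-0.0002,-0.0025,0]], "rot": [[0,0,0],[0,0,0],[0,0,0],[0,0,0]]}}

```text
time: 27.65
ee_pos: [0.5513, -0.3081, 0.0034]
eef_rot: [0.039, 0.999, 0.001, -0.0]
ft_force: [-1.7, 8.2, 4.0]
width: 0.0003
grip_force: 3.6
```

Request:
{"op": "arm_command", "data": {"xyz": [[0,-0.001,0],[0,-0.001,0],[0,-0.001,0],[0,-0.001,0]], "rot": [[0,0,0],[0,0,0],[0,0,0],[0,0,0]]}}

```text
time: 27.98
ee_pos: [0.5513, -0.3081, 0.0034]
eef_rot: [0.039, 0.999, 0.002, -0.0]
ft_force: [-3.5, 10.6, 5.9]
width: 0.0007
grip_force: 5.1
```

Request:
{"op": "arm_command", "data": {"xyz": [[0,0.004,0],[0.001,0.012,0],[0.001,0.015,0.02],[0.001,0.015,0.05],[0.001,0.015,0.08],[0.001,0.04,0.12],[0.001,0.08,0.15],[0.001,0.12,0.15],[0.001,0.16,0.15],[0.001,0.16,0.15],[0.001,0.16,0.15],[0.001,0.16,0.15]], "rot": [[0,0,0],[0,0,0],[0,0,0],[0,0,0],[0,0,0],[0,0,0],[0,0,0],[0,0,0],[0,0,0],[0,0,0],[0,0,0],[0,0,0]]}}

```text
time: 28.98
ee_pos: [0.5522, -0.1505, 0.1534]
eef_rot: [0.039, 0.999, -0.0, 0.0]
ft_force: [0.3, 0.5, -0.4]
width: 0.0005
grip_force: 0.0
```

```bash
python3 - <<'E'
from h import *
np.set_printoptions(precision=4,suppress=True)
im=snap('side')[:,:,::-1];c='side'
for n in('flag_top','gauge_foot','gauge_mid','paste_jar','felt_cone','mix_bowl'):print(n,[(round(d['conf'],2),world(c,d['at'])) for d in r.spot_point(n,c)[:4]])
k=lambda i,P,w,h,f:cv2.resize(i[(q:=proj('side',P).astype(int))[1]-h:q[1]+h,q[0]-w:q[0]+w],None,fx=f,fy=f,interpolation=cv2.INTER_CUBIC)
cv2.imwrite('pics/k.png',np.hstack([k(im,[.568,.309,.07],40,50,5),k(im,[.553,-.28,.07],40,50,5)]))
E
```

```text
flag_top [(0.66, array([ 0.5463, -0.3256,  0.0577]))]
gauge_foot [(0.81, array([0.4517, 0.2961, 0.019 ])), (0.76, array([0.5717, 0.4461, 0.0169])), (0.75, array([0.4365, 0.4415, 0.017 ])), (0.67, array([0.5702, 0.3081, 0.045 ]))]
gauge_mid [(0.74, array([0.5698, 0.3103, 0.0789])), (0.74, array([0.4198, 0.2761, 0.0097])), (0.63, array([0.4707, 0.441 , 0.0147])), (0.57, array([0.5961, 0.4198, 0.0199]))]
paste_jar [(0.65, array([0.7169, 0.2197, 0.0028]))]
felt_cone [(0.73, array([0.3694, 0.1219, 0.0041]))]
mix_bowl [(0.59, array([ 0.7542, -0.1944,  0.0052]))]
```

View pics/k.png

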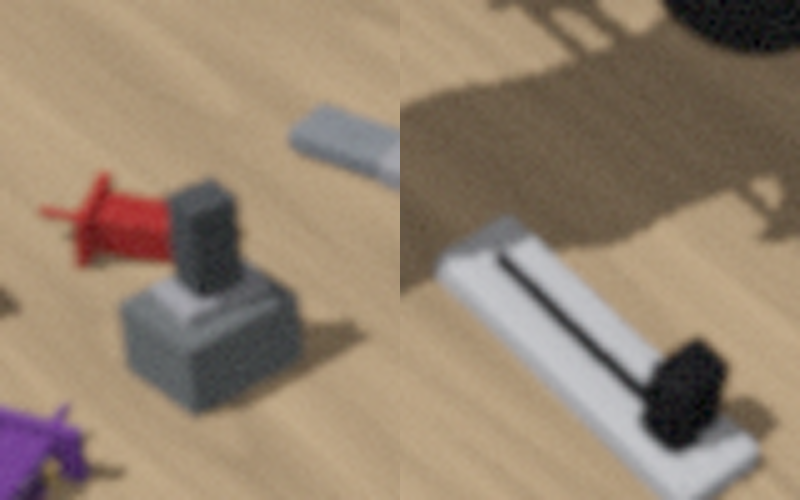

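The gauge is seated in its stand at (205,270). The tally grip at (685,395) is at the right-hand end of the slot.

```bash
python3 -c "
from bench import r
print(r.close_job())"
```

```text
the job is handed in; nothing more can be done
None
```

I pressed the gauge into the channel at about 17 N for over a second and it read about 14.7 mm (channel about 13.3 mm deep, shallower than 15 mm); the gauge is back in its stand, the tally is fully right, and the job is handed in with no verdict returned.

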